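# Hang the lathe's chip-guard leaf on its pintles and swing it shut

### The job

Take the plywood chip-guard leaf out of its wooden rack, hang it on the guard stand with both knuckles right down on their two pintle pins, and swing it shut until its free end rests against the stop post, under the keeper lip. Hang it while it stands open (the lip blocks it when shut), lower it gently and never force or drop it, since the pins bend easily; leave the other things on the bench where they are, and let go of the leaf at the end.

Things in the scene. Friction and masses are not known exactly. Their poses are not given: they have to be found in the camera images.
- leaf: Loose chip-guard leaf, 0.25-0.36 kg: plywood panel 150 x 160 x 12 mm with two steel knuckles on one upright edge, starting upright in the rack. Origin: on the hinge axis (through both knuckle holes), level with the panel's lower edge. x from hinge axis to free end, y through the thickness, z up. Panel spans x 20 to 170, y -6 to 6, z 0 to 160 mm. Mass centre about 70 mm from the axis.
- knuckle_low (a point): On the leaf's hinge axis, at the lower face of the lower knuckle (leaf z 12 mm). Each knuckle is an upright ring centred on the panel's mid-plane: 22 mm outside diameter, 11 mm through hole, 18 mm tall (leaf z 12 to 30 and 112 to 130 mm), with an 8 mm thick tab to the panel. Holes clear the pin tips when the leaf's origin is above z 50 mm.
- knuckle_high (a point): On the leaf's hinge axis, at the lower face of the upper knuckle (leaf z 112 mm). While it is brought in over the pins the leaf's origin must be between z 53 and 95 mm (else the lower knuckle meets the upper arm), so bring it in from the guard's -x side, then lower it. Hung, the leaf's origin is at z 30 mm, its top edge at z 190 mm.
- free_end (a point): Middle of the leaf's free upright edge (leaf x 170 mm, z 80 mm). Hung leaf shut: it points to the guard's -y with this edge against the stop post (this point at guard x = 0). From pointing to -x (open) to shut is a quarter turn counter-clockwise seen from above. The leaf turns freely and stays where it is left.
- leaf_top (a point): Middle of the leaf's top edge's thickness, 70 mm from the hinge axis: a good place to pinch across the 12 mm, some 10 mm deep, firmly (about 40 N) so that the leaf does not swing in the fingers.
- rack: Fixed wooden rack: board 200 x 100 x 12 mm, two rails on it 100 mm long, 20 mm thick, up to z 48 mm, leaving a slot 15 mm wide along the rack's x. Origin under the board's centre. The leaf stands in the slot on the board, leaf x along rack -x, hinge axis near rack x +93 mm. Lift it straight up 45 mm or more to clear the rails.
- guard: Fixed guard stand, z up, origin on the bench under the nominal hinge axis. Base plate 12 mm thick, x -35 to 69, y -205 to 45 mm. Hinge post on the +x side of the pins, stop post at -y. The hinge post with its pins is screwed down through slots: the pins' axis is at guard y = 0 but up to 18 mm off this origin to -x or +x, and is not measured. It does not move when touched.
- pin_low (a point): NOMINAL foot of the lower pin (guard 0, 0, z 42 mm); the real one is up to 18 mm off along guard x. Pins: upright, brass, 8 mm diameter, 20 mm tall, 0.5 mm chamfer, on shoulders at z 42 and 142 mm that the knuckles rest on. They bend, and the job is spoilt, if the leaf meets the stand with over 30 N or falls faster than 0.2 m/s. Axes as the guard's.
- pin_high (a point): NOMINAL foot of the upper pin (guard 0, 0, z 142 mm), with the same offset as the lower. Each pin stands on an arm 10 mm thick, 18 mm wide, that comes from the post and ends 9 mm to -x of the pins' axis.
- post_face (a point): NOMINAL point of the hinge post's flat -x face (guard x 19, y 0, z 100 mm); it has the same offset as the pins, so the face is always 19 mm to +x of the pins' axis. Post 24 x 30 mm, 178 mm high. Touch: with the leaf pointing to -x and over the pins, slid to +x, the knuckles meet this face when their axis is 8 mm past the pins' axis.
- stop_face (a point): Point on the stop post's -x face (guard x 6, y -170, z 110 mm), not offset, where the shut leaf rests. Post 24 x 30 mm at y -155 to -185 mm. On top a keeper lip reaches to guard x -14 mm, y -153 to -187 mm, z 200 to 210 mm: the shut leaf's corner is under it, so the leaf cannot be lowered on when shut.
- gouge: Loose gouge with a wooden handle, 220 mm long, lying on the bench; a bystander.
- top: Loose wooden spinning top, 68 mm wide and 56 mm high; a bystander.
- varnish: Loose amber jar with a steel cap, 48 mm wide, 75 mm high; a bystander.
- mallet: Loose wooden mallet, 240 mm long, lying down; a bystander.
- blank: Loose round wooden blank, 60 mm wide, 60 mm high; a bystander.
Mind the look-alikes: they are no part of the job. Several things have the shape of the leaf; the one meant has the colours described above.

How it is judged:
By the outcome, as a careful person would: the job done as asked, in the order asked, and still so for the second after the job is handed in, with the robot touching nothing.
It also fails if it takes over 58 s, if anything falls off the work surface, if the arm or the gripper's body presses on something with over 40 N, if the wrist force passes 120 N, or if a joint passes its speed limit or range.

### The arm

A 7-joint arm with a two-finger parallel gripper is mounted at the origin on the work surface. World frame = base frame: x ahead of the robot, y to its left, z up, the work surface at z = 0. Lengths are in m, angles in rad, forces in N, time in s.
With the tool pointing down it reaches from about 0.4 to 0.9 m from the base axis. Payload 5.5 kg.
Tool frame: the origin (TCP) lies at the very end of the fingers, on their centre line; the grasp point (between the pads) lies 19 mm behind it (bot.grasp_offset is the distance from the TCP to the grasp point, in m); z points along the fingers, y is the line along which they close (so a half turn about z gives the same grasp; the last joint's range is limited). The gripper opens to 92 mm and grips with 3 to 60 N. Pads are 19 mm wide; open, the fingers measure 130 mm over their backs; the gripper's body (75 mm by 190 mm) begins 47 mm behind the grasp point.
Start: joints at [-0.853, 0.501, -0.427, 1.55, 0.221, 1.138, -0.21], TCP at [0.285, 0.584, 0.227] pointing down, gripper open.
Joint ranges: [-2.88, 2.88], [-0.31, 2.03], [-1.54, 1.56], [0.2, 2.42], [-1.41, 4.55], [0.19, 2.02], [-2.57, 2.57]. Speed limits (rad/s): [2.57, 2.57, 3.14, 3.14, 3.14, 3.14, 3.14].

### API

Orientations are given as a 3x3 rotation matrix whose columns are the frame's x, y, z axes.
In Python, from rig import bot gives the robot as it stands.
- The arm moves only by the tool servo_tool, never from a script. Its argument "increments" is a list of rows, each a list of 5 numbers: the opening, from -1 (shut) to 1 (fully open), then the shift along the tool's x, y, z in cm, then the turn about the tool's z in rad. In form: [[grip, tx, ty, tz, twist], ...]. A call has exactly 8 rows; each row shifts and turns the commanded pose from where the row before left it, along the tool's axes as they then stand; what a row does not reach is not made up. A row lasts 1/8 s, in which the tool goes at most 62.5 mm and 10.7 degrees, less where a joint would pass 70% of its speed; a pose out of reach is approached as far as the arm can. A call is refused whole if a number of a shift passes 6.25 or a number of a turn 0.188, either way. A call with a gripper value outside its range is refused whole. The fingers move at their own pace and stop on an object; "newtons" is the grip in N (left out, the last holds). Time passes only in rows, so rows that do not move let the fingers close, or fill a call up. It gives the time, the measured TCP pose, the force, the opening and the grip force at its end, in the units of the state.
- bot.observe(): the state, without advancing time (a new reading comes with each control period).
- bot.grab_frame(name): name is "side" or "top" or "wrist"; returns a dict with "img" (384x512x3 uint8, red, green, blue), "vertical_fov" (degrees; the focal length in pixels is half the picture's height over the tangent of half this angle, whatever the lens; pixels are square), "cx", "cy" (the principal point, pixels), "R" (3x3) and "t" (3): a world point X has camera coordinates R X + t; the wrist camera has in their place "hand_eye" (4x4, takes a point from camera to tool coordinates, whose origin is the TCP and whose axes are the flange's). Camera axes: x right, y down, z forward; pixel columns grow to the right and rows downward; lengths in m; the calibration is good to about 2 mm. A picture is of the moment at which its call begins: read the wrist's pose just before it. There is no depth.
- bot.close_job(): hands the job in; it is judged then, once.
The state is a dict: "time": time; "joint_pos": joint angles; "joint_vel": joint speeds; "joint_torque": joint torques, N m; "position": TCP position; "tool_rot": TCP orientation; "force": force on the tool from outside, world axes, zero at the start; "torque": the same for the moment, N m; "grip_width": opening from 0.0 (shut) to 1.0 (fully open); "grip_force": force on a finger pad.
Only numpy, scipy, OpenCV 4.12 (cv2) and the standard library are available. Lean on these libraries where they do the work, as an engineer would, in place of code of your own. Each camera call takes 0.05 s, during which the arm holds its last target. There are 200 camera calls.

## Working session

There is one attempt and no reset: what is moved stays moved. The work goes in short steps, Python scripts to look and compute and a tool call to move; the robot and the scene stay as the last step left them, time stands still between calls to the robot, and variables do not carry over. Pictures are saved under pics/ and viewed, at most 10 in all, crops included, and the job is handed in when it is done.

Besides the shell and the picture viewer there is one more tool, called after "Emit:" in YAML: its name, and indented under it one key for each argument. servo_tool: Moves the arm, as the interface text tells. Its arguments: {"type":"object","properties":{"increments":{"type":"array","items":{"type":"array","items":{"type":"number"}}},"newtons":{"type":"number"}},"required":["increments"]}

```bash
mkdir -p pics; ls; cat > h.py <<'E'
import numpy as np, cv2
from rig import bot
def grab(n):
    s=bot.observe(); f=bot.grab_frame(n)
    f['f']=192/np.tan(np.radians(f['vertical_fov'])/2)
    if 'R' in f: f['Rw']=np.array(f['R']).T; f['c']=-f['Rw']@np.array(f['t'])
    else:
        H=np.array(f['hand_eye']);T=np.array(s['tool_rot'])
        f['Rw']=T@H[:3,:3]; f['c']=T@H[:3,3]+np.array(s['position'])
    return f
def ray(f,u,v):
    d=f['Rw']@np.array([(u-f['cx'])/f['f'],(v-f['cy'])/f['f'],1]); return f['c'],d/np.linalg.norm(d)
def onz(f,u,v,z):
    c,d=ray(f,u,v); return c+d*(z-c[2])/d[2]
def proj(f,X):
    p=f['Rw'].T@(np.array(X)-f['c']); return f['cx']+f['f']*p[0]/p[2], f['cy']+f['f']*p[1]/p[2]
def save(f,n,box=None,k=1):
    im=f['img'][:,:,::-1]
    if box: im=im[box[1]:box[3],box[0]:box[2]]
    cv2.imwrite('pics/'+n,cv2.resize(im,None,fx=k,fy=k,interpolation=cv2.INTER_CUBIC))
E
python3 - <<'E'
from h import *
import pickle
for n in ['top','side']:
    f=grab(n); pickle.dump(f,open(n+'.pkl','wb')); save(f,n+'0.png',None,1.5); print(n,f['c'].round(3),f['Rw'].round(3).tolist(),f['f'])
s=bot.observe();print(s)
E
```

```text
pics
top [ 0.381 -0.045  1.124] [[0.014, -0.994, 0.104], [-1.0, -0.013, 0.008], [-0.007, -0.104, -0.995]] 357.75501884706824
side [-0.102 -0.669  1.072] [[0.754, -0.482, 0.446], [-0.657, -0.56, 0.505], [0.006, -0.674, -0.739]] 425.8181207099242
{'time': 0.1, 'joint_pos': array([-0.85280992,  0.50176452, -0.42682115,  1.55130436,  0.22078827,
        1.13828968, -0.21030367]), 'joint_vel': array([-5.14336761e-04, -3.27423221e-03, -6.95682299e-04, -1.98033019e-03,
       -1.47440775e-03,  2.50002662e-06, -1.15366545e-03]), 'joint_torque': array([-1.11484551e-02, -5.67863452e+01, -5.83834738e+00, -2.79913706e+01,
       -6.89173909e-02,  2.40323064e-02,  6.78275501e-05]), 'position': array([0.28528204, 0.58337293, 0.22579382]), 'tool_rot': array([[-8.98373959e-01,  4.39230622e-01, -8.31092055e-04],
       [ 4.39231400e-01,  8.98372709e-01, -1.50080005e-03],
       [ 8.74330807e-05, -1.71332141e-03, -9.99998528e-01]]), 'force': array([ 0.563081  ,  0.81529054, -0.6399714 ]), 'torque': array([ 0.00177983, -0.00250065,  0.0109082 ]), 'grip_force': 0.0, 'grip_width': 1.00320551557193}
```

View pics/top0.png

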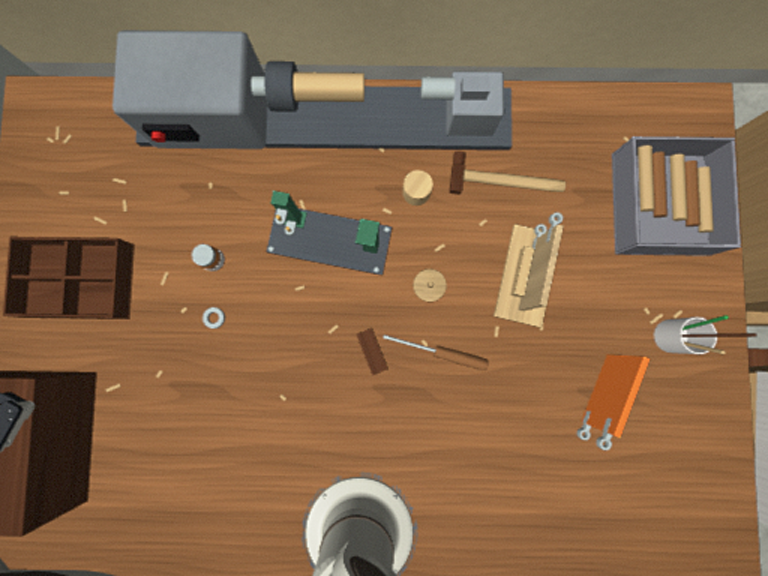

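View pics/side0.png

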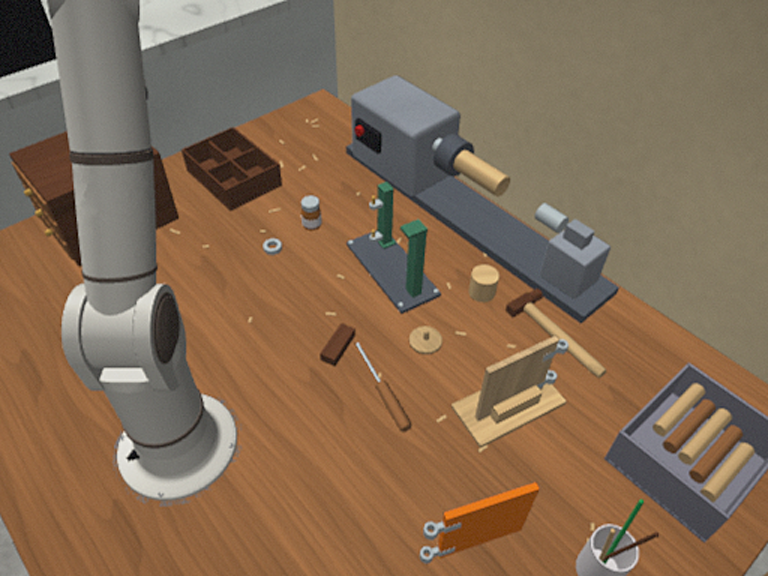

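The top view shows the leaf in the rack at about (545,265), guard hinge post at (285,210) and stop post at (368,235). The orange panel and the gouge and others are bystanders. I'll take a closer crop to read the features.

```bash
python3 - <<'E'
from h import *
import pickle
f=pickle.load(open('top.pkl','rb'))
a=f['img'][115:235,160:290,::-1]; b=f['img'][115:235,310:440,::-1]
im=np.hstack([a,b]); cv2.imwrite('pics/crop.png',cv2.resize(im,None,fx=3,fy=3,interpolation=cv2.INTER_CUBIC))
E
```

```text
(no output)
```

View pics/crop.png

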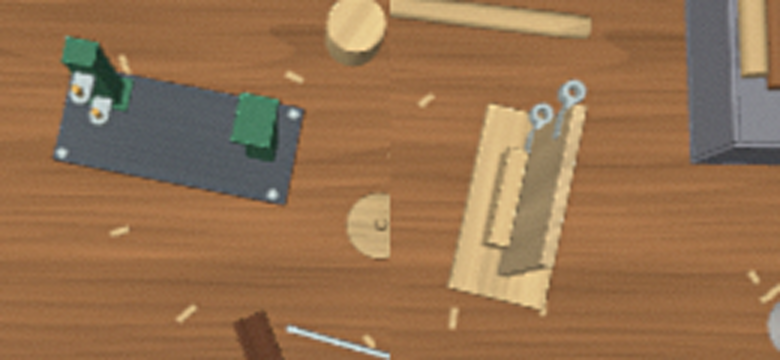

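The crop shows pins at (82,90) and (99,111), plate corners at (55,158), (286,205), (304,108), knuckle rings at (573,92) and (541,113), and the leaf's top edge running (580,107) to (546,267).

```bash
cat > m.py <<'E'
from h import *
import pickle
f=pickle.load(open('top.pkl','rb'))
L=lambda x,y,z: onz(f,160+x/3-.33,115+y/3-.33,z)
R=lambda x,y,z: onz(f,310+(x-390)/3-.33,115+y/3-.33,z)
c=[L(55,158,.012),L(286,205,.012),L(304,108,.012)]
print('plate',np.round(c,3))
g=np.array([[-35,45],[-35,-205],[69,-205]])/1e3
W=np.array(c)[:,:2]
# rigid fit
gm,wm=g.mean(0),W.mean(0);A=((g-gm).T@(W-wm));yaw=np.arctan2(A[0,1]-A[1,0],A[0,0]+A[1,1])
Q=np.array([[np.cos(yaw),-np.sin(yaw)],[np.sin(yaw),np.cos(yaw)]]);o=wm-Q@gm
print('guard yaw',yaw,o,'res',(W-(g@Q.T+o)).round(4).tolist())
for n,p in [('hi',L(81,89,.162)),('lo',L(99,112,.062))]: print(n,p.round(3),(Q.T@(p[:2]-o)).round(4))
print('lip',[(Q.T@(L(x,y,.21)[:2]-o)).round(3).tolist() for x,y in [(240,93),(280,100),(273,150),(232,142)]])
k1=R(573,92,.142);k2=R(541,113,.042);e1=R(581,107,.172);e2=R(547,267,.172)
print('knuckles',k1.round(4),k2.round(4),'edge',e1.round(4),e2.round(4))
d=(e2-e1)[:2];print('len',np.linalg.norm(d),'ang',np.arctan2(d[1],d[0]))
r=[R(x,y,.012) for x,y in [(488,104),(449,287),(546,312)]]
print('rack',np.round(r,3)); d=(r[1]-r[0])[:2];print(np.linalg.norm(d),np.arctan2(d[1],d[0]),np.linalg.norm(r[2]-r[1]))
E
python3 m.py
```

```text
plate [[ 0.564  0.202  0.012]
 [ 0.518 -0.041  0.012]
 [ 0.621 -0.059  0.012]]
guard yaw -0.1830954669272306 [0.59003409 0.15372672] res [[0.0004, -0.0022], [-0.0006, 0.0004], [0.0003, 0.0018]]
hi [0.604 0.147 0.162] [ 0.0146 -0.0038]
lo [0.603 0.148 0.062] [ 0.0141 -0.0028]
lip [[0.029, -0.152], [0.029, -0.187], [-0.015, -0.19], [-0.015, -0.153]]
knuckles [ 0.6118 -0.3628  0.142 ] [ 0.613  -0.3621  0.042 ] edge [ 0.5911 -0.36    0.172 ] [ 0.4464 -0.3269  0.172 ]
len 0.14841869323918752 ang 2.9169014129333477
rack [[ 0.628 -0.315  0.012]
 [ 0.435 -0.273  0.012]
 [ 0.411 -0.372  0.012]]
0.1977054353478534 2.9247585828662546 0.10259180930596201
```

Emit:
servo_tool:
  increments:
    - [1,0,0,-2,-0.118]
    - [1,0,0,-2,-0.117]
    - [1,-2.54,-4.72,0,0]
    - [1,-2.54,-4.72,0,0]
    - [1,-2.54,-4.72,0,0]
    - [1,-2.54,-4.72,0,0]
    - [1,-2.54,-4.72,0,0]
    - [1,-2.54,-4.72,0,0]
  newtons: 40

```text
time: 1.1
position: [0.3726, 0.2724, 0.2665]
tool_rot: [[-0.976, 0.218, -0.0], [0.218, 0.976, -0.0], [0.0, -0.0, -1.0]]
force: [1.1, -0.2, -0.0]
grip_width: 0.997
grip_force: 0.0
```

Emit:
servo_tool:
  increments:
    - [1,-2.54,-4.72,0,0]
    - [1,-2.54,-4.72,0,0]
    - [1,-2.54,-4.72,0,0]
    - [1,-2.54,-4.72,0,0]
    - [1,-2.54,-4.72,0,0]
    - [1,-2.54,-4.72,0,0]
    - [1,-2.54,-4.72,0,0]
    - [1,-2.54,-4.72,0,0]

```text
time: 2.1
position: [0.4885, -0.14, 0.2665]
tool_rot: [[-0.976, 0.218, -0.0], [0.218, 0.976, 0.0], [0.0, 0.0, -1.0]]
force: [0.4, 0.5, 0.4]
grip_width: 1.001
grip_force: 0.0
```

Emit:
servo_tool:
  increments:
    - [1,-2.54,-4.72,0,0]
    - [1,-2.54,-4.72,0,0]
    - [1,-2.54,-4.72,0,0]
    - [1,-2.54,-4.72,0,0]
    - [1,0,0,0,0]
    - [1,0,0,0,0]
    - [1,0,0,0,0]
    - [1,0,0,0,0]

```text
time: 3.1
position: [0.5469, -0.3434, 0.2671]
tool_rot: [[-0.976, 0.216, 0.0], [0.216, 0.976, 0.0], [-0.0, 0.001, -1.0]]
force: [0.6, -0.4, -0.4]
grip_width: 0.999
grip_force: 0.0
```

```bash
python3 - <<'E'
from h import *
s=bot.observe();print(s['position'],np.arctan2(*s['tool_rot'][[1,0],0]),s['joint_pos'])
f=grab('wrist');save(f,'w1.png',None,1)
th=2.92;h=np.array([.6125,-.3625]);u=np.array([np.cos(th),np.sin(th)])
for d in (.02,.07,.17): print(d,np.round(proj(f,[*(h+d*u),.172]),1))
print(np.round(proj(f,[*h,.142]),1))
E
```

```text
[ 0.54685013 -0.3433683   0.2670632 ] 2.923861390430498 [ 0.43089383  0.42609931  0.12153756  1.53296361 -0.05475999  1.18565536
  1.91530375]
0.02 [246.3 235.2]
0.07 [246.3 187.8]
0.17 [246.2  75.2]
[246.7 239.2]
```

View pics/w1.png

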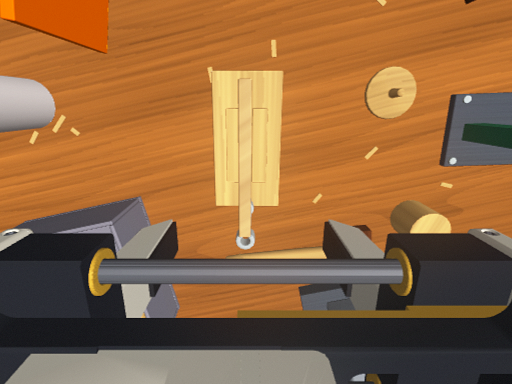

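The wrist view shows the leaf's top edge from (245,78) to (245,238) and the knuckle at (246,240), within 1 px of prediction. J7 has little room for the later swing, so I make a half turn first.

Emit:
servo_tool:
  increments:
    - [1,0,0,0,0.185]
    - [1,0,0,0,0.185]
    - [1,0,0,0,0.185]
    - [1,0,0,0,0.185]
    - [1,0,0,0,0.185]
    - [1,0,0,0,0.185]
    - [1,0,0,0,0.185]
    - [1,0,0,0,0.185]

```text
time: 4.15
position: [0.5467, -0.3442, 0.267]
tool_rot: [[0.134, 0.991, 0.001], [0.991, -0.134, 0.0], [0.0, 0.0, -1.0]]
force: [0.2, 0.4, 0.1]
grip_width: 1.001
grip_force: 0.0
```

Emit:
servo_tool:
  increments:
    - [1,0,0,0,0.185]
    - [1,0,0,0,0.185]
    - [1,0,0,0,0.185]
    - [1,0,0,0,0.185]
    - [1,0,0,0,0.185]
    - [1,0,0,0,0.185]
    - [1,0,0,0,0.185]
    - [1,0,0,0,0.185]

```text
time: 5.15
position: [0.5467, -0.3441, 0.267]
tool_rot: [[0.999, -0.043, 0.001], [-0.043, -0.999, 0.001], [0.001, -0.001, -1.0]]
force: [-0.1, -0.9, 0.1]
grip_width: 0.999
grip_force: 0.0
```

Emit:
servo_tool:
  increments:
    - [1,0,0,0,0.18]
    - [1,-0.2,0.4,0,0]
    - [1,0,0,3,0]
    - [1,0,0,3,0]
    - [1,0,0,3,0]
    - [0.5,0,0,2,0]
    - [0,0,0,1.2,0]
    - [0,0,0,0,0]

```text
time: 6.15
position: [0.5434, -0.3483, 0.1443]
tool_rot: [[0.976, -0.216, -0.001], [-0.216, -0.976, 0.0], [-0.001, -0.0, -1.0]]
force: [0.7, -0.2, -0.5]
grip_width: 0.722
grip_force: 0.0
```

```bash
python3 - <<'E'
from h import *
s=bot.observe();print(s['position'],np.arctan2(*s['tool_rot'][[1,0],0]),s['joint_pos'],s['grip_width'])
E
```

```text
[ 0.54339513 -0.34830242  0.14428229] -0.21741434106972468 [ 0.04300926  0.63879589  0.69664339  1.66244076 -0.46716797  1.0143941
 -0.89305427] 0.7216134748192572
```

Emit:
servo_tool:
  increments:
    - [-1,0,0,0,0]
    - [-1,0,0,0,0]
    - [-1,0,0,0,0]
    - [-1,0,0,0,0]
    - [-1,0,0,0,0]
    - [-1,0,0,0,0]
    - [-1,0,0,-0.5,0]
    - [-1,0,0,-0.5,0]
  newtons: 40

```text
time: 7.15
position: [0.5433, -0.3481, 0.1545]
tool_rot: [[0.976, -0.216, -0.001], [-0.216, -0.976, 0.0], [-0.001, -0.0, -1.0]]
force: [0.1, 0.8, -3.4]
grip_width: 0.127
grip_force: 40.0
```

Gripped (width about 12 mm, force −3.4 N matches the weight).

Emit:
servo_tool:
  increments:
    - [-1,0,0,-1.5,0]
    - [-1,0,0,-1.5,0]
    - [-1,0,0,-1.5,0]
    - [-1,0,0,-1.5,0]
    - [-1,0,0,0,-0.035]
    - [-1,-2.5,-2,0,0]
    - [-1,-2.5,-4,0,0]
    - [-1,-2.6,-4,0,0]

```text
time: 8.15
position: [0.4861, -0.2351, 0.2141]
tool_rot: [[0.983, -0.182, -0.001], [-0.182, -0.983, 0.0], [-0.001, -0.0, -1.0]]
force: [1.0, 1.0, -2.7]
grip_width: 0.129
grip_force: 40.0
```

Emit:
servo_tool:
  increments:
    - [-1,-2.6,-4,0,0]
    - [-1,-2.6,-4,0,0]
    - [-1,-2.6,-4,0,0]
    - [-1,-2.6,-4,0,0]
    - [-1,0,-4,0,0]
    - [-1,0,-4,0,0]
    - [-1,0,-4,0,0]
    - [-1,0,-4,0,0]

```text
time: 9.15
position: [0.443, 0.0986, 0.2146]
tool_rot: [[0.983, -0.181, 0.0], [-0.181, -0.983, 0.0], [-0.0, -0.0, -1.0]]
force: [0.4, -1.0, -3.6]
grip_width: 0.13
grip_force: 40.0
```

Emit:
servo_tool:
  increments:
    - [-1,0,-4,0,0]
    - [-1,0,-3,0,0]
    - [-1,0,-1,0,0]
    - [-1,0,0,0,0]
    - [-1,0,0,0,0]
    - [-1,0,0,0,0]
    - [-1,0,0,0,0]
    - [-1,0,0,0,0]

```text
time: 10.15
position: [0.4578, 0.1758, 0.2148]
tool_rot: [[0.983, -0.183, 0.0], [-0.183, -0.983, 0.0], [0.0, -0.0, -1.0]]
force: [0.3, -0.0, -2.4]
grip_width: 0.132
grip_force: 40.0
```

```bash
python3 - <<'E'
from h import *
import pickle
s=bot.observe();print(s['position'],np.arctan2(*s['tool_rot'][[1,0],0]),s['joint_pos'],s['force'])
f=grab('wrist');pickle.dump(f,open('w2.pkl','wb'));save(f,'w2.png',None,1.5)
T=s['position']+.0703*s['tool_rot'][:,0]
print('hinge',T)
z0=s['position'][2]+.029-.16
print([np.round(proj(f,[T[0],T[1],z0+z]),1) for z in (.13,.03)])
print([np.round(proj(f,[.604,.149,z]),1) for z in (.162,.062)])
E
```

```text
[0.45780487 0.17577775 0.21480746] -0.18363421724085469 [-0.92542593  0.22009126  0.57654016  1.98270545 -0.14415297  0.97817341
 -2.03353767] [ 0.32537267 -0.04943955 -2.37697186]
hinge [0.52692288 0.1629407  0.21481134]
[array([248.6, 121. ]), array([249.1, 114.5])]
[array([248.1,  -6.3]), array([248.8,  31.8])]
```

View pics/w2.png

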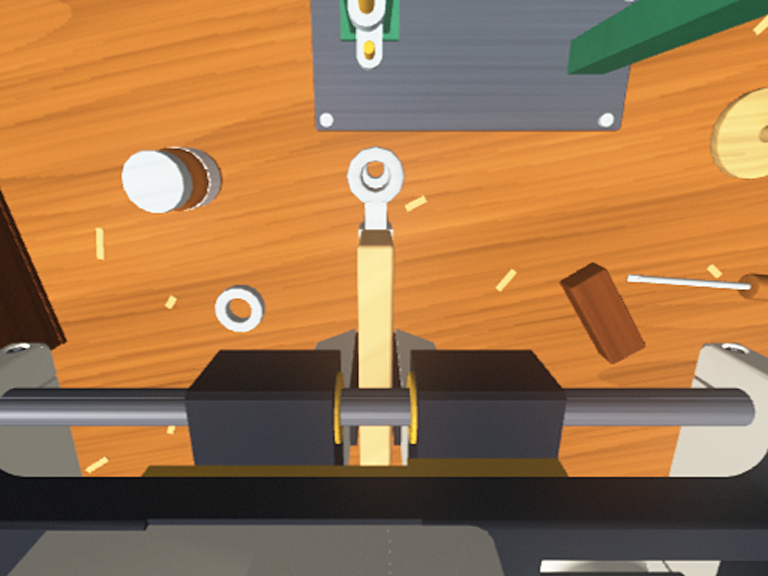

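The wrist view shows pins at (367,5) and (369,47) (orange dots), and the held upper knuckle ring at (375,175). The pins lie slightly left of the leaf line.

```bash
python3 - <<'E'
from h import *
import pickle
f=pickle.load(open('w2.pkl','rb'))
hsv=cv2.cvtColor(f['img'],cv2.COLOR_RGB2HSV)
box=hsv[0:48,225:265]; m=cv2.inRange(box,(15,140,90),(30,255,255)); 
n,l,st,c=cv2.connectedComponentsWithStats(m)
for i in range(1,n):
    if st[i,4]>5: print('brass',c[i]+[225,0],st[i])
g=cv2.inRange(hsv[90:138,225:275],(0,0,120),(180,60,255))
cs,_=cv2.findContours(g,cv2.RETR_CCOMP,cv2.CHAIN_APPROX_NONE)
for q in cs:
    if len(q)>15: e=cv2.minEnclosingCircle(q); print('ring',e[0][0]+225,e[0][1]+90,e[1])
Q=np.array([.4578,.1758]);th=-.1836;X=np.array([np.cos(th),np.sin(th)]);Y=np.array([np.sin(th),-np.cos(th)])
z0=.2148+.029-.16
def tl(u,v,z):
    p=onz(f,u,v,z)[:2];return p.round(4),np.round([(p-Q)@X,(p-Q)@Y],4)
print('ring',tl(250,116.7,z0+.13)); print('lo',tl(246,31.3,.062)); print('hi',tl(244.5,4,.162))
E
```

```text
brass [243.7027027    3.40540541] [14  0 10  9 74]
brass [245.74626866  32.79104478] [18 27  7 12 67]
ring 250.5 118.04054069519043 20.38909339904785
ring 248.0 125.0 5.099119663238525
ring 250.0 112.0 6.708303928375244
ring (array([0.5291, 0.1617]), array([0.0726, 0.0008]))
lo (array([0.6049, 0.1516]), array([ 0.1491, -0.0031]))
hi (array([0.5987, 0.1525]), array([ 0.1428, -0.0028]))
```

Emit:
servo_tool:
  increments:
    - [-1,1,-0.2,0,0]
    - [-1,1.5,-0.2,0,0]
    - [-1,1.5,0,0,0]
    - [-1,1,0,0,0]
    - [-1,0,0,0,0]
    - [-1,0,0,0,0]
    - [-1,0,0,0,0]
    - [-1,0,0,0,0]

```text
time: 11.2
position: [0.5073, 0.1711, 0.2148]
tool_rot: [[0.983, -0.182, -0.0], [-0.182, -0.983, 0.0], [-0.0, -0.0, -1.0]]
force: [0.5, -0.2, -2.0]
grip_width: 0.124
grip_force: 40.0
```

```bash
python3 - <<'E'
from h import *
import pickle
s=bot.observe();print(s['position'],np.arctan2(*s['tool_rot'][[1,0],0]),s['joint_pos'].round(2),s['force'])
f=grab('wrist');pickle.dump(f,open('w3.pkl','wb'))
g=grab('top');pickle.dump(g,open('t3.pkl','wb'))
h2=grab('side');pickle.dump(h2,open('s3.pkl','wb'))
a=cv2.resize(f['img'][40:160,200:300],None,fx=4,fy=4,interpolation=cv2.INTER_CUBIC)
b=cv2.resize(h2['img'][110:210,200:300],None,fx=4,fy=4.8,interpolation=cv2.INTER_CUBIC)
cv2.imwrite('pics/w3.png',np.hstack([a,b])[:,:,::-1])
E
```

```text
[0.50732507 0.17109158 0.21478071] -0.1827192292613179 [-0.85  0.31  0.58  1.88 -0.2   1.01 -1.94] [ 0.45948406 -0.22302541 -1.95439814]
```

View pics/w3.png

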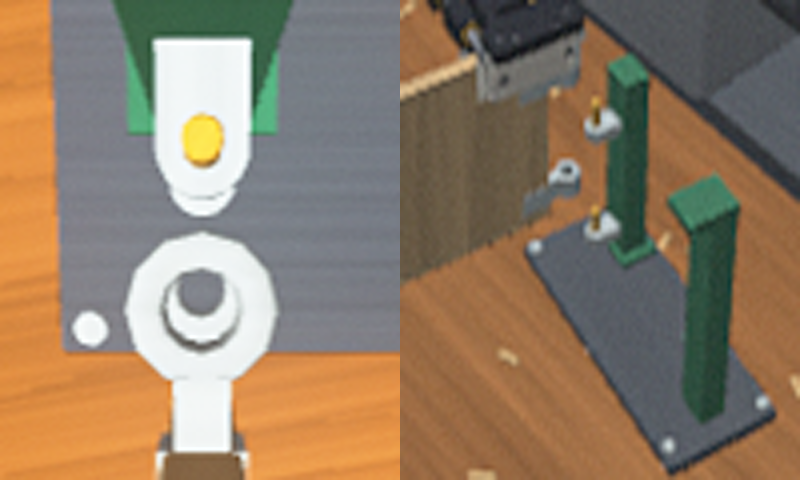

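The left crop (wrist, 4x) shows the upper pin top at (203,132) and the knuckle ring centre at about (202,307), nearly in line; the right crop shows the leaf just before both arms.

```bash
python3 - <<'E'
from h import *
import pickle
f=pickle.load(open('w3.pkl','rb'))
hsv=cv2.cvtColor(f['img'],cv2.COLOR_RGB2HSV)
m=cv2.inRange(hsv[60:90,235:265],(15,140,150),(35,255,255));y,x=np.nonzero(m);print('pin',x.mean()+235,y.mean()+60,x.min()+235,x.max()+235,y.min()+60,y.max()+60)
Q=np.array([.50733,.17109]);th=-.1827;X=np.array([np.cos(th),np.sin(th)]);Y=np.array([np.sin(th),-np.cos(th)])
z0=.2148+.029-.16
def tl(u,v,z):
    p=onz(f,u,v,z)[:2];return p.round(4),np.round([(p-Q)@X,(p-Q)@Y],4)
print('ring',tl(200+202/4-.4,40+308/4-.4,z0+.13)); print('pin',tl(x.mean()+235,y.mean()+60-.6,.162))
E
```

```text
pin 250.1443298969072 74.4639175257732 246 255 69 80
ring (array([0.5786, 0.157 ]), array([0.0727, 0.0009]))
pin (array([0.6053, 0.1521]), array([0.0998, 0.0009]))
```

Emit:
servo_tool:
  increments:
    - [-1,0.8,0,0,0]
    - [-1,0.8,0,0,0]
    - [-1,0.6,0,0,0]
    - [-1,0.5,0,0,0]
    - [-1,0.4,0,0,0]
    - [-1,0.2,0,0,0]
    - [-1,0.05,0,0,0]
    - [-1,0.05,0,0,0]

```text
time: 12.35
position: [0.5409, 0.1648, 0.2147]
tool_rot: [[0.983, -0.182, -0.0], [-0.182, -0.983, 0.0], [-0.0, -0.0, -1.0]]
force: [-0.8, -1.3, -3.2]
grip_width: 0.124
grip_force: 40.0
```

Emit:
servo_tool:
  increments:
    - [-1,0,0,0,0]
    - [-1,0.05,0,0,0]
    - [-1,0,0,0,0]
    - [-1,0.05,0,0,0]
    - [-1,0,0,0,0]
    - [-1,0,0,0,0]
    - [-1,0,0,0,0]
    - [-1,0,0,0,0]

```text
time: 13.35
position: [0.542, 0.1645, 0.2147]
tool_rot: [[0.983, -0.182, -0.0], [-0.182, -0.983, 0.0], [-0.0, 0.0, -1.0]]
force: [-0.3, 0.6, -2.7]
grip_width: 0.132
grip_force: 40.0
```

Emit:
servo_tool:
  increments:
    - [-1,0.05,0,0,0]
    - [-1,0,0,0,0]
    - [-1,0,0,0,0]
    - [-1,0.05,0,0,0]
    - [-1,0,0,0,0]
    - [-1,0,0,0,0]
    - [-1,0,0,0,0]
    - [-1,0,0,0,0]

```text
time: 14.35
position: [0.5429, 0.1644, 0.2147]
tool_rot: [[0.983, -0.182, -0.0], [-0.182, -0.983, 0.0], [-0.0, -0.0, -1.0]]
force: [-1.6, 0.3, -2.5]
grip_width: 0.129
grip_force: 40.0
```

Emit:
servo_tool:
  increments:
    - [-1,0.05,0,0,0]
    - [-1,0,0,0,0]
    - [-1,0,0,0,0]
    - [-1,0,0,0,0]
    - [-1,0.05,0,0,0]
    - [-1,0,0,0,0]
    - [-1,0,0,0,0]
    - [-1,0,0,0,0]

```text
time: 15.35
position: [0.5434, 0.1643, 0.2146]
tool_rot: [[0.983, -0.182, -0.001], [-0.182, -0.983, 0.0], [-0.001, 0.0, -1.0]]
force: [-4.3, 1.3, 0.5]
grip_width: 0.129
grip_force: 40.0
```

Emit:
servo_tool:
  increments:
    - [-1,-0.4,0,0,0]
    - [-1,-0.5,0,0,0]
    - [-1,0,0,0,0]
    - [-1,0,0,0.8,0]
    - [-1,0,0,0.8,0]
    - [-1,0,0,0.8,0]
    - [-1,0,0,0.5,0]
    - [-1,0,0,0,0]

```text
time: 16.35
position: [0.5349, 0.1656, 0.1851]
tool_rot: [[0.983, -0.182, -0.001], [-0.182, -0.983, -0.001], [-0.001, 0.001, -1.0]]
force: [0.2, -0.4, -3.6]
grip_width: 0.128
grip_force: 40.0
```

```bash
python3 - <<'E'
from h import *
import pickle
s=bot.observe();print(s['position'],s['force'])
f=grab('wrist');pickle.dump(f,open('w4.pkl','wb'))
g=grab('top');h2=grab('side')
u,v=np.round(proj(g,[.604,.15,.16])).astype(int)
u2,v2=np.round(proj(h2,[.604,.15,.12])).astype(int);print(u,v,u2,v2)
r=lambda i,a,b,w,h:cv2.resize(i['img'][b-h:b+h,a-w:a+w],(260,480),interpolation=cv2.INTER_CUBIC)
cv2.imwrite('pics/w4.png',np.hstack([r(f,250,115,26,48),r(g,u,v,26,48),r(h2,u2,v2,26,48)])[:,:,::-1])
E
```

```text
[0.5348648  0.16560252 0.18506586] [ 0.21368795 -0.4232758  -3.55380746]
186 144 249 141
```

View pics/w4.png

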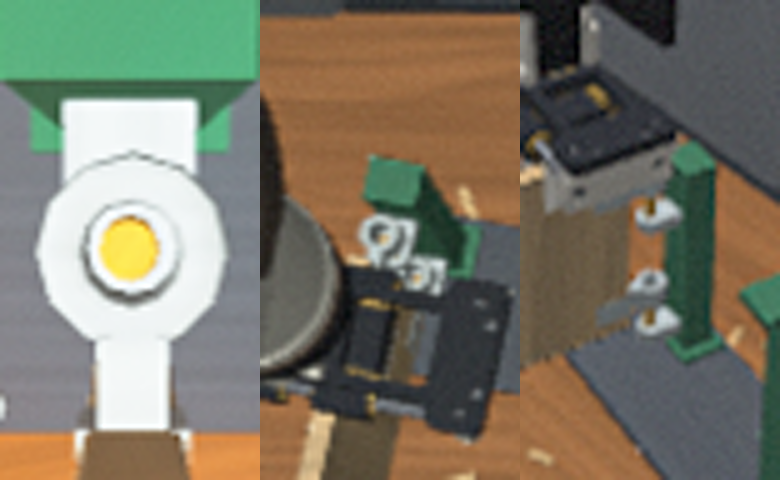

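The wrist crop shows the brass pin centred in the knuckle hole at (130,248), and the side crop shows both knuckles just above their pins.

Emit:
servo_tool:
  increments:
    - [-1,0,0,0.2,0]
    - [-1,0,0,0.2,0]
    - [-1,0,0,0.2,0]
    - [-1,0,0,0.2,0]
    - [-1,0,0,0.2,0]
    - [-1,0,0,0,0]
    - [-1,0,0,0,0]
    - [-1,0,0,0,0]

```text
time: 17.5
position: [0.5352, 0.1658, 0.1758]
tool_rot: [[0.983, -0.182, 0.0], [-0.182, -0.983, 0.0], [0.0, -0.0, -1.0]]
force: [-0.6, 0.8, -2.0]
grip_width: 0.131
grip_force: 40.0
```

Emit:
servo_tool:
  increments:
    - [-1,0,0,0.2,0]
    - [-1,0,0,0.2,0]
    - [-1,0,0,0.2,0]
    - [-1,0,0,0.2,0]
    - [-1,0,0,0.2,0]
    - [-1,0,0,0.1,0]
    - [-1,0,0,0,0]
    - [-1,0,0,0,0]

```text
time: 18.5
position: [0.5352, 0.1658, 0.1648]
tool_rot: [[0.983, -0.182, 0.0], [-0.182, -0.983, 0.0], [0.0, -0.0, -1.0]]
force: [0.7, 0.1, -2.5]
grip_width: 0.128
grip_force: 40.0
```

Emit:
servo_tool:
  increments:
    - [-1,0,0,0.1,0]
    - [-1,0,0,0,0]
    - [-1,0,0,0.1,0]
    - [-1,0,0,0,0]
    - [-1,0,0,0,0]
    - [-1,0,0,0,0]
    - [-1,0,0,0,0]
    - [-1,0,0,0,0]

```text
time: 19.5
position: [0.5352, 0.1658, 0.1627]
tool_rot: [[0.983, -0.182, -0.0], [-0.182, -0.983, 0.0], [-0.0, -0.0, -1.0]]
force: [0.3, -0.1, -4.0]
grip_width: 0.126
grip_force: 40.0
```

Emit:
servo_tool:
  increments:
    - [-1,0,0,0.1,0]
    - [-1,0,0,0,0]
    - [-1,0,0,0.05,0]
    - [-1,0,0,0,0]
    - [-1,0,0,0,0]
    - [-1,0,0,0,0]
    - [-1,0,0,0,0]
    - [-1,0,0,0,0]

```text
time: 20.5
position: [0.5352, 0.166, 0.1624]
tool_rot: [[0.983, -0.182, 0.0], [-0.182, -0.983, 0.001], [-0.0, -0.001, -1.0]]
force: [-5.5, -0.1, 8.9]
grip_width: 0.13
grip_force: 40.0
```

Emit:
servo_tool:
  increments:
    - [-1,0,0,0.05,0]
    - [-1,0,0,0,0]
    - [-1,0,0,0,0]
    - [-1,0,0,0,0]
    - [-1,0,0,0,0]
    - [-1,0,0,0,0]
    - [-1,0,0,0,0]
    - [-1,0,0,0,0]

```text
time: 21.5
position: [0.5351, 0.1661, 0.1623]
tool_rot: [[0.983, -0.182, -0.0], [-0.182, -0.983, 0.001], [-0.0, -0.001, -1.0]]
force: [-7.2, -0.4, 12.2]
grip_width: 0.126
grip_force: 40.0
```

Seated: vertical load rises sharply at z 0.1624. I relax the load and open the fingers slightly.

Emit:
servo_tool:
  increments:
    - [-1,0,0,-0.1,0]
    - [-1,0,0,-0.05,0]
    - [-1,0,0,0,0]
    - [-0.5,0,0,0,0]
    - [-0.5,0,0,0,0]
    - [-0.5,0,0,0,0]
    - [-0.5,0,0,0,0]
    - [-0.5,0,0,0,0]

```text
time: 22.5
position: [0.5352, 0.1658, 0.1622]
tool_rot: [[0.983, -0.182, -0.0], [-0.182, -0.983, -0.0], [-0.0, 0.0, -1.0]]
force: [-0.0, -0.2, 0.0]
grip_width: 0.249
grip_force: 0.0
```

Emit:
servo_tool:
  increments:
    - [-0.5,0.04,0.7,0,-0.1]
    - [-0.5,0.06,0.86,0,-0.12]
    - [-0.5,0.08,1.07,0,-0.15]
    - [-0.5,0.08,1.07,0,-0.15]
    - [-0.5,0.06,0.86,0,-0.12]
    - [-0.5,0.04,0.7,0,-0.1]
    - [-0.5,0,0,0,0]
    - [-0.5,0,0,0,0]

```text
time: 23.5
position: [0.5449, 0.1154, 0.1622]
tool_rot: [[0.85, 0.527, -0.0], [0.527, -0.85, 0.0], [-0.0, -0.0, -1.0]]
force: [-0.4, -1.1, 0.2]
grip_width: 0.25
grip_force: 0.0
```

```bash
python3 - <<'E'
from h import *
s=bot.observe();p=s['position'];x=s['tool_rot'][:,0]
print(p,np.arctan2(x[1],x[0]),s['joint_pos'].round(2))
P0=np.array([.5352,.166])+.0715*np.array([np.cos(-.183),np.sin(-.183)])
d=P0-p[:2];print('pivot in tool',d@x[:2],d@s['tool_rot'][:2,1])
f=grab('top');h=grab('side');u,v=np.round(proj(f,[.54,.08,.17])).astype(int);u2,v2=np.round(proj(h,[.57,.08,.12])).astype(int)
r=lambda i,a,b:cv2.resize(i['img'][b-60:b+60,a-48:a+48],(384,480),interpolation=cv2.INTER_CUBIC)
cv2.imwrite('pics/sw.png',np.hstack([r(f,u,v),r(h,u2,v2)])[:,:,::-1])
E
```

```text
[0.5448783  0.11540104 0.16216415] 0.554949190929471 [-0.58  0.4   0.4   1.87 -0.19  0.91 -1.1 ]
pivot in tool 0.07133400710184434 -1.731417760894798e-06
```

View pics/sw.png

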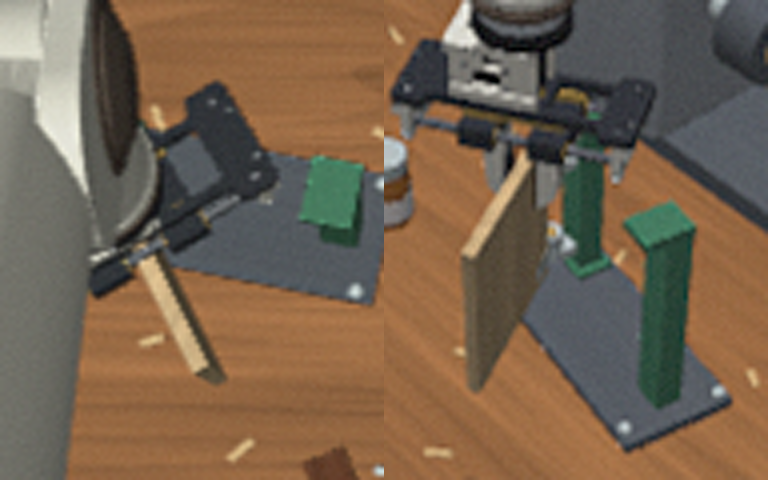

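The pictures show the leaf (left, panel from (140,260) to (210,375)) following the fingers towards the stop post. Continuing.

Emit:
servo_tool:
  increments:
    - [-0.5,0.04,0.7,0,-0.1]
    - [-0.5,0.06,0.86,0,-0.12]
    - [-0.5,0.06,0.86,0,-0.12]
    - [-0.5,0.06,0.86,0,-0.12]
    - [-0.5,0.04,0.7,0,-0.1]
    - [-0.5,0.01,0.43,0,-0.06]
    - [-0.5,0,0.21,0,-0.03]
    - [-0.5,0,0,0,0]

```text
time: 24.6
position: [0.5802, 0.0866, 0.1621]
tool_rot: [[0.357, 0.934, -0.0], [0.934, -0.357, 0.0], [-0.0, -0.0, -1.0]]
force: [-0.8, 0.2, -0.1]
grip_width: 0.246
grip_force: 0.1
```

Emit:
servo_tool:
  increments:
    - [-0.5,0,0.14,0,-0.02]
    - [-0.5,0,0.14,0,-0.02]
    - [-0.5,0,0.14,0,-0.02]
    - [-0.5,0,0.14,0,-0.02]
    - [-0.5,0,0,0,0]
    - [-0.5,0,0,0,0]
    - [-0.5,0,0,0,0]
    - [-0.5,0,0,0,0]

```text
time: 25.6
position: [0.5856, 0.0846, 0.1622]
tool_rot: [[0.28, 0.96, -0.0], [0.96, -0.28, 0.0], [-0.0, -0.0, -1.0]]
force: [-0.4, -0.1, -0.4]
grip_width: 0.252
grip_force: 0.1
```

Emit:
servo_tool:
  increments:
    - [-0.5,0,0.14,0,-0.02]
    - [-0.5,0,0.14,0,-0.02]
    - [-0.5,0,0.14,0,-0.02]
    - [-0.5,0,0,0,0]
    - [-0.5,0,0,0,0]
    - [-0.5,0,0,0,0]
    - [-0.5,0,0,0,0]
    - [-0.5,0,0,0,0]

```text
time: 26.6
position: [0.5896, 0.0835, 0.1622]
tool_rot: [[0.222, 0.975, -0.0], [0.975, -0.222, -0.0], [-0.0, -0.0, -1.0]]
force: [-0.1, 0.1, 0.2]
grip_width: 0.25
grip_force: 0.1
```

Emit:
servo_tool:
  increments:
    - [-0.5,0,0.1,0,0]
    - [-0.5,0,0,0,0]
    - [-0.5,0,0.05,0,0]
    - [-0.5,0,0,0,0]
    - [-0.5,0,0,0,0]
    - [-0.5,0,0,0,0]
    - [-0.5,0,0,0,0]
    - [-0.5,0,0,0,0]

```text
time: 27.6
position: [0.5911, 0.0832, 0.1622]
tool_rot: [[0.222, 0.975, -0.0], [0.975, -0.222, -0.0], [-0.0, -0.0, -1.0]]
force: [0.1, -0.4, 1.3]
grip_width: 0.249
grip_force: 0.2
```

Emit:
servo_tool:
  increments:
    - [-0.5,0,0.05,0,0]
    - [-0.5,0,0,0,0]
    - [-0.5,0,0.05,0,0]
    - [-0.5,0,0,0,0]
    - [-0.5,0,0,0,0]
    - [-0.5,0,0,0,0]
    - [-0.5,0,0,0,0]
    - [-0.5,0,0,0,0]

```text
time: 28.6
position: [0.5914, 0.0831, 0.1621]
tool_rot: [[0.222, 0.975, -0.001], [0.975, -0.222, 0.0], [-0.0, -0.001, -1.0]]
force: [-4.6, 0.7, 2.3]
grip_width: 0.254
grip_force: 2.6
```

Emit:
servo_tool:
  increments:
    - [-0.5,0,0.05,0,0]
    - [-0.5,0,0,0,0]
    - [-0.5,0,0.05,0,0]
    - [-0.5,0,0,0,0]
    - [-0.5,0,0,0,0]
    - [-0.5,0,0,0,0]
    - [-0.5,0,0,0,0]
    - [-0.5,0,0,0,0]

```text
time: 29.6
position: [0.5915, 0.0831, 0.162]
tool_rot: [[0.222, 0.975, -0.003], [0.975, -0.222, 0.0], [-0.0, -0.003, -1.0]]
force: [-7.7, -0.4, 4.5]
grip_width: 0.249
grip_force: 3.8
```

The leaf is against the stop. I back the finger off to the middle of the gap, then rise.

Emit:
servo_tool:
  increments:
    - [-0.5,0,-0.25,0,0]
    - [-0.5,0,-0.3,0,0]
    - [-0.5,0,0,0,0]
    - [-0.5,0,0,-0.5,0]
    - [-0.5,0,0,-2,0]
    - [-0.5,0,0,-3,0]
    - [-0.5,0,0,-4,0]
    - [-0.5,0,0,-4,0]

```text
time: 30.6
position: [0.5879, 0.0838, 0.2988]
tool_rot: [[0.222, 0.975, 0.001], [0.975, -0.222, 0.0], [0.0, 0.001, -1.0]]
force: [0.4, 0.5, -1.3]
grip_width: 0.252
grip_force: 0.0
```

Emit:
servo_tool:
  increments:
    - [-0.5,-3,0,0,0]
    - [-0.5,-4,0,0,0]
    - [-0.5,-5,0,0,0]
    - [-0.5,-5,0,0,0]
    - [-0.5,-5,0,0,0]
    - [-0.5,-5,0,0,0]
    - [-0.5,-3,0,0,0]
    - [-0.5,0,0,0,0]

```text
time: 31.6
position: [0.5201, -0.2122, 0.2979]
tool_rot: [[0.228, 0.974, 0.001], [0.974, -0.228, -0.002], [-0.001, 0.001, -1.0]]
force: [-0.1, 0.0, 0.3]
grip_width: 0.251
grip_force: 0.0
```

```bash
python3 - <<'E'
from h import *
s=bot.observe();print(s['position'],s['time'])
f=grab('top');h=grab('side');u,v=np.round(proj(f,[.58,.08,.15])).astype(int);u2,v2=np.round(proj(h,[.58,.08,.12])).astype(int)
r=lambda i,a,b:cv2.resize(i['img'][b-60:b+60,a-48:a+48],(384,480),interpolation=cv2.INTER_CUBIC)
cv2.imwrite('pics/end.png',np.hstack([r(f,u,v),r(h,u2,v2)])[:,:,::-1])
print(u,v,u2,v2)
E
```

```text
[ 0.5201108  -0.21222141  0.29787753] 31.6
211 154 257 155
```

View pics/end.png

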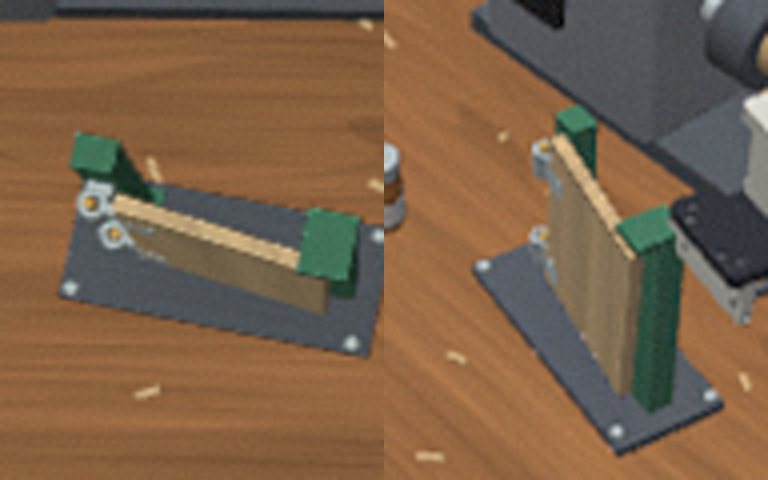

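The picture shows the leaf on both pins (95,203), (113,233), its free corner under the keeper lip at (315,250) and against the stop post.

```bash
python3 -c "
from rig import bot
print(bot.close_job())"
```

```text
the job is handed in; nothing more can be done
None
```

The job is handed in at about 32 s: the leaf hangs on both pintle pins and is swung shut against the stop post, under the keeper lip, with the gripper clear of it; no verdict was returned.

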